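# Lock the levelling foot of the round display stand

## Robot

A 6-joint arm with a two-finger parallel gripper is mounted at the origin on the work surface. World frame = base frame: x ahead of the robot, y to its left, z up, the work surface at z = 0. Lengths are in m, angles in rad, forces in N, time in s.
With the tool pointing down it reaches from about 0.25 to 0.775 m from the base axis. Payload 4 kg.
Tool frame: the origin (TCP) lies between the finger pads; the fingertips stand 11 mm ahead of it and the grasp point (between the pads) lies 8 mm behind it; z points along the fingers, x is the direction in which the jaws open and shut, and the axes are right-handed (so a half turn about z gives the same grasp; the last joint's range is limited). The gripper opens to 94 mm and grips with 3 to 60 N. Pads are 16 mm wide; open, the fingers measure 119 mm over their backs; the gripper's body (75 mm by 177 mm) begins 78 mm behind the grasp point.
Start: joints at [1.112, 0.087, 1.371, -0, 1.684, -0.103], TCP at [0.192, 0.516, 0.217] pointing down, gripper open.
Joint ranges: [-3.1, 3.1], [-0.76, 2.03], [0.27, 2.55], [-1.08, 4.22], [0.17, 2.65], [-2.57, 2.57]. Speed limits (rad/s): [2.79, 2.79, 3.14, 3.14, 3.14, 3.14].

## Interface

Orientations are given as a unit quaternion [x, y, z, w].
In Python, from workcell import robot gives the robot as it stands.
- The arm moves only by the tool jog_arm, never from a script. Its arguments are lists of equal length, an entry for each row: "translation": the shift along the tool's x, y, z in m, a list of three; "angular": the turn, a rotation vector about the tool's x, y, z in rad, a list of three. A call has exactly 5 rows; each row shifts and turns the commanded pose from where the row before left it, along the tool's axes as they then stand; what a row does not reach is not made up. A row lasts 1/10 s, in which the tool goes at most 50 mm and 8.59 degrees, less where a joint would pass 70% of its speed; a pose out of reach is approached as far as the arm can. A call is refused whole if a number of a shift passes 0.05 or a number of a turn 0.15, either way. A call with a gripper value outside its range is refused whole. "claw" is the finger opening in m, from 0 to 0.094, set as the call begins (left out, the last holds). The fingers move at their own pace and stop on an object; "squeeze" is the grip in N (left out, the last holds). Time passes only in rows, so rows that do not move let the fingers close, or fill a call up. It gives the time, the measured TCP pose, the force and the opening at its end, in the units of the state.
- robot.state(): the state, without advancing time (a new reading comes with each control period).
- robot.get_image(name): name is "scene" or "top" or "wrist"; returns the picture (480x640x3 uint8, red, green, blue); there is no depth.
- robot.camera_params(name): a dict with "fovy" (degrees; the focal length in pixels is half the picture's height over the tangent of half this angle, whatever the lens; pixels are square), "cx", "cy" (the principal point, pixels), "pose" (4x4, takes a point from camera to world coordinates). Camera axes: x right, y up, looking along -z (the intrinsics and any distortion apply to the point x, -y, -z); pixel columns grow to the right and rows downward; lengths in m; the calibration is good to about 2 mm. A picture is of the moment at which its call begins: read the wrist's pose just before it. camera_params takes no time and is no camera call; for the wrist camera it gives the pose at the moment of the call.
- robot.finish_job(): hands the job in, once; it reports no verdict.
Trained networks look in the newest picture that a camera, given by its name, has taken for a name from the list of things; names that differ only in an ending like _2 or _b are one class to them, and where a whole thing is asked for, a point or a joint stands for the part that bears it (a point fixed in the world has none). Each returns a list of dicts, best first, with "confidence" (0 to 1); they miss things now and then, are a little off and sometimes report something else, mostly with a low value. They report only what shows in the picture. A call takes as long as a camera call.
- robot.outline_of(camera, label): "mask" (480x640 bool, what is visible of it).
- robot.landmark_of(camera, label): "xyz" ([x, y, z] in m, in world coordinates, good to about 4 mm: a listed point, or the origin of a listed thing).
The state is a dict: "time": time; "joint_positions": joint angles; "qvel": joint speeds; "joint_torque": joint torques, N m; "position": TCP position; "orientation": TCP orientation; "force": force on the tool from outside, world axes, zero at the start; "wrist_torque": the same for the moment, N m; "finger_gap": finger opening in m.
Only numpy, scipy, OpenCV 4.12 (cv2) and the standard library are available. Lean on these libraries where they do the work, as an engineer would, in place of code of your own. Each camera call takes 0.05 s, during which the arm holds its last target.

## Task

The round stone display stand on the shop counter has just been levelled, but the jam nut on its front foot is still loose. Turn that jam nut clockwise, seen from above, until it stops tight, without letting the foot's screw turn with it. Leave the nut of the square stand as it is, and let go of everything.

Things in the scene. Friction and masses are not known exactly. Their poses are not given: they have to be found in the camera images.
- round_nut_grip (a point): Centre of the ROUND stand's jam nut, on its vertical turning axis, 43 mm above the counter. The nut is a dark steel bar 60 mm long (x), 14 wide (y), 26 high (z up; 30 to 56 mm above the counter) on a 24 mm round hub. It sits on a steel ear 34 mm wide, top 20 mm above the counter, reaching towards the robot from a fixed pale stone disc 170 mm across, top at 45 mm, centre 150 mm from the nut.
- round_nut (a joint): Turn of the round stand's jam nut, rad, growing clockwise seen from above. It starts loose between 0 and 0.3 and stops hard at 1.3: tight, with the bar's length in line with the ear, pointing at the disc's centre. It resists with about 0.06 N m, stays where it is left and does not rise or sink.
- round_screw (a joint): Turn of the round stand's levelling screw, rad, 0 at the start, growing counter-clockwise from above. It is the 10 mm steel stem through the middle of the nut, end 67 mm above the counter. Fingers on the bar's long sides clear it by 2 mm each. Its foot holds it against about 0.3 N m: turning the nut does not turn it, gripping the stem would.
- square_nut_wing (a point): Point on the like jam nut of the SQUARE stand (fixed pale stone slab 150 by 150 mm, top at 45 mm), 28 mm from that nut's axis along its bar, 43 mm above the counter. To be left alone. The stands may be either way round, left or right. A loose glass 70 mm high stands on the rear half of each.

How it is judged:
At the end, for the whole second after the job is handed in: The round stand's jam nut is at rest within 10 degrees (0.18 rad) of its stop at 1.3 rad, its screw is within 0.2 rad of where it was, and the square stand's nut is where it was (its wing moved less than 10 mm) (value of joint round_nut above 1.12 rad and velocity of joint round_nut between -0.1 and 0.1 rad/s and value of joint round_screw between -0.2 and 0.2 rad and distance of square_nut_wing from where it was at the start of the episode below 0.01 m); the robot touches nothing.
It fails at once if the levelling screw of the round stand is turned by more than 0.2 rad, so its setting is lost (value of joint round_screw above 0.2 rad or value of joint round_screw below -0.2 rad).
It fails at once if the square stand's nut is turned (its wing moves more than 10 mm) (distance of square_nut_wing from where it was at the start of the episode above 0.01 m).
It also fails if it takes over 32 s, if anything falls off the work surface, if the arm or the gripper's body presses on something with over 40 N, if the wrist force passes 120 N, or if a joint passes its speed limit or range.

## Working session

There is one attempt and no reset: what is moved stays moved. The work goes in short steps, Python scripts to look and compute and a tool call to move; the robot and the scene stay as the last step left them, time stands still between calls to the robot, and variables do not carry over. Pictures are saved under pics/ and viewed, and the job is handed in when it is done.

Besides the shell and the picture viewer there is one more tool, called after "Request:" as name(argument=value, ...) on one line, values as JSON. jog_arm: Moves the arm, as the interface text tells. Its arguments: {"type":"object","properties":{"translation":{"type":"array"},"angular":{"type":"array"},"claw":{"type":"number"},"squeeze":{"type":"number"}},"required":["translation","angular"]}

```bash
mkdir -p pics; ls; python3 - <<'E'
from workcell import robot
import cv2, numpy as np
np.set_printoptions(precision=4,suppress=True)
print(robot.state())
for c in ("scene","top"):
    im=robot.get_image(c); cv2.imwrite(f"pics/{c}0.png",im[:,:,::-1])
    print(c,robot.camera_params(c))
    for l in ("round_nut_grip","square_nut_wing"):
        try: print(l,[(r["confidence"],r["xyz"]) for r in robot.landmark_of(c,l)])
        except Exception as e: print(e)
print(robot.state()["time"])
E
```

```text
pics
{'time': 0.0, 'joint_positions': array([ 1.1119,  0.088 ,  1.3723, -0.    ,  1.6836, -0.1031]), 'qvel': array([ 0.0015,  0.0018, -0.0008, -0.0017,  0.0003,  0.0012]), 'joint_torque': array([ -0.0017, -34.0182, -30.243 ,   0.0717,   0.033 ,  -0.0002]), 'position': array([0.1914, 0.5151, 0.2153]), 'orientation': array([ 0.8211,  0.5708, -0.001 ,  0.0006]), 'force': array([ 0.2016, -0.6476, -0.263 ]), 'wrist_torque': array([ 0.0437, -0.0019, -0.0565]), 'finger_gap': 0.09390828586243961}
scene {'fovy': 50.874909070468675, 'cx': 318.6373390436438, 'cy': 252.80628018475693, 'pose': array([[-0.0922, -0.8596,  0.5026,  0.9231],
       [ 0.9957, -0.0785,  0.0484,  0.0258],
       [-0.0021,  0.5049,  0.8632,  0.7915],
       [ 0.    ,  0.    ,  0.    ,  1.    ]])}
round_nut_grip [(0.71, [0.4419, 0.2063, 0.0437])]
square_nut_wing [(0.79, [0.4608, -0.0824, 0.0462])]
top {'fovy': 46.1411513679236, 'cx': 323.56435563699847, 'cy': 240.73518596149023, 'pose': array([[-0.0199,  0.9949, -0.099 ,  0.3783],
       [-0.9994, -0.0169,  0.0306,  0.0082],
       [ 0.0287,  0.0995,  0.9946,  1.    ],
       [ 0.    ,  0.    ,  0.    ,  1.    ]])}
round_nut_grip [(0.54, [0.4454, 0.2045, 0.043])]
square_nut_wing [(0.72, [0.4592, -0.0858, 0.0385])]
0.3
```

View pics/scene0.png

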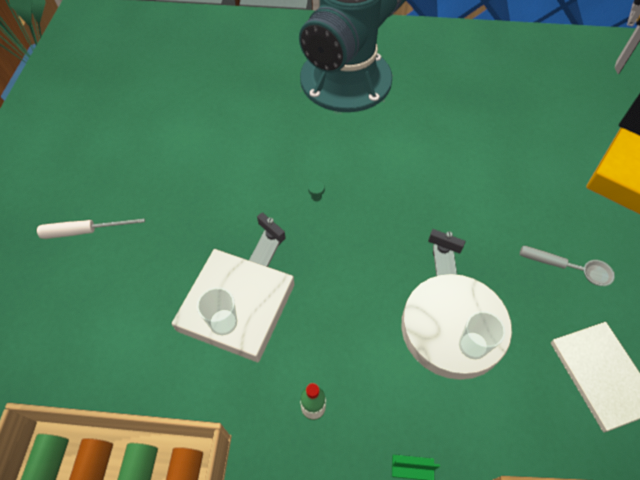

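View pics/top0.png

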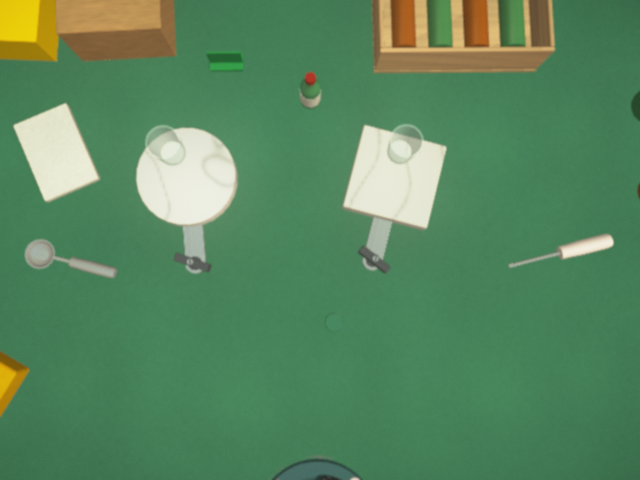

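The round stand is on the left (+y): its nut is at about (192,263) in the top view, with the bar running from (175,257) to (211,269). The disc is at about (187,177). The square stand's nut is at (374,259), well clear. Next I'll measure the bar's angle and the disc's centre.

```bash
cat > h.py <<'E'
from workcell import robot
import cv2, numpy as np
np.set_printoptions(precision=4,suppress=True)
def ray(P,uv,z):
    f=240/np.tan(np.radians(P["fovy"])/2); T=P["pose"]
    uv=np.atleast_2d(np.asarray(uv,float))
    d=np.c_[(uv[:,0]-P["cx"])/f,-(uv[:,1]-P["cy"])/f,-np.ones(len(uv))]@T[:3,:3].T
    o=T[:3,3]; return o+d*((z-o[2])/d[:,2])[:,None]
def proj(P,X):
    f=240/np.tan(np.radians(P["fovy"])/2); T=P["pose"]
    c=(np.atleast_2d(X)-T[:3,3])@T[:3,:3]
    return np.c_[P["cx"]+f*c[:,0]/-c[:,2],P["cy"]-f*c[:,1]/-c[:,2]]
E
python3 - <<'E'
from h import *
for c,f in (("top","pics/top0.png"),("scene","pics/scene0.png")):
    P=robot.camera_params(c); im=cv2.imread(f)
    r=robot.outline_of(c,"round_nut")
    for q in r:
        m=q["mask"].astype(np.uint8); ys,xs=np.nonzero(m)
        # restrict to dark pixels
        W=ray(P,np.c_[xs,ys],0.048)[:,:2]
        ctr,ev,_=cv2.PCACompute2(W.astype(np.float32),None)
        print(c,q["confidence"],m.sum(),ctr,ev[0],np.degrees(np.arctan2(ev[0,1],ev[0,0])),cv2.minAreaRect(W.astype(np.float32)))
    # disc
    p0=proj(P,[0.59,0.205,0.045])[0]
    hsv=cv2.cvtColor(im,cv2.COLOR_BGR2HSV)
    w=((hsv[:,:,1]<60)&(hsv[:,:,2]>140)).astype(np.uint8)
    n,L,S,C=cv2.connectedComponentsWithStats(w)
    k=L[int(p0[1]),int(p0[0])]; print(p0,S[k])
    ys,xs=np.nonzero(L==k); W=ray(P,np.c_[xs,ys],0.045)[:,:2].astype(np.float32)
    print("disc",cv2.minEnclosingCircle(W),W.mean(0))
    g=im[int(p0[1])-20:,:]
    uv=proj(P,[0.443,0.205,0.05])[0].astype(int)
    cr=im[uv[1]-60:uv[1]+60,uv[0]-80:uv[0]+80]; cv2.imwrite(f"pics/c_{c}.png",cv2.resize(cr,None,fx=5,fy=5,interpolation=cv2.INTER_CUBIC)); print(uv)
E
```

```text
top 0.67 370 [[0.4401 0.1989]] [0.3582 0.9336] 69.008 ((0.44086626172065735, 0.20007053017616272), (0.06485454738140106, 0.023100217804312706), 62.45592498779297)
[190.2249 175.1727] [ 136  126  102  136 8931]
disc ((0.5588310360908508, 0.22350744903087616), 0.12393121421337128) [0.5809 0.2115]
[189 260]
scene 0.98 516 [[0.4483 0.2004]] [0.3284 0.9446] 70.831314 ((0.4504895806312561, 0.19948741793632507), (0.0598122701048851, 0.03946494311094284), 69.11588287353516)
[451.0137 318.5557] [ 401  245  111  130 9131]
disc ((0.5650541186332703, 0.21002307534217834), 0.11412779241800308) [0.5919 0.2122]
[448 238]
```

View pics/c_top.png

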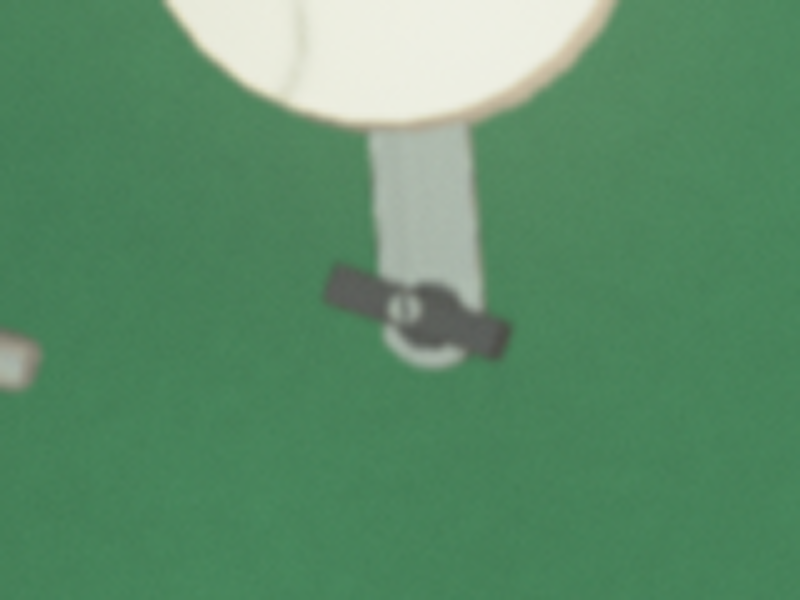

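Bar direction is about 70° from +x and the ear about 0–5°, so roughly 1.15 rad of clockwise turn remains. I'll translate to a hover over the nut, then rotate the jaws across the bar.

Request:
jog_arm(translation=[[-0.02,0.034,0.004],[-0.02,0.034,0.004],[-0.02,0.034,0.004],[-0.02,0.034,0.004],[-0.02,0.034,0.004]], angular=[[0,0,0],[0,0,0],[0,0,0],[0,0,0],[0,0,0]], claw=0.04)

```text
time: 0.9
position: [0.3168, 0.3614, 0.1965]
orientation: [0.821, 0.571, 0.0, -0.0]
force: [1.3, -0.4, 0.8]
finger_gap: 0.0574
```

Request:
jog_arm(translation=[[-0.02,0.034,0.004],[-0.02,0.034,0.004],[-0.02,0.034,0.004],[-0.02,0.034,0.004],[-0.02,0.034,0.004]], angular=[[0,0,0],[0,0,0],[0,0,0],[0,0,0],[0,0,0]])

```text
time: 1.4
position: [0.4415, 0.2083, 0.1766]
orientation: [0.821, 0.571, 0.0, 0.0]
force: [0.4, 0.3, -0.3]
finger_gap: 0.0401
```

Request:
jog_arm(translation=[[0,0,0],[0,0,0],[0,0,0],[0,0,0],[0,0,0]], angular=[[0,0,0.14],[0,0,0.14],[0,0,0.14],[0,0,0.14],[0,0,0.14]])

```text
time: 1.9
position: [0.4407, 0.2096, 0.1766]
orientation: [0.968, 0.252, 0.0, -0.0]
force: [0.1, 0.4, 0.4]
finger_gap: 0.0399
```

Request:
jog_arm(translation=[[0,0,0],[0,0,0],[0,0,0],[0,0,0],[0,0,0]], angular=[[0,0,0.14],[0,0,0.14],[0,0,0.14],[0,0,0.14],[0,0,0.14]])

```text
time: 2.4
position: [0.4406, 0.2096, 0.1766]
orientation: [0.995, -0.095, 0.0, -0.0]
force: [-1.1, 0.3, -0.1]
finger_gap: 0.04
```

Request:
jog_arm(translation=[[0,0,0],[0,0,0],[0,0,0],[0,0,0],[0,0,0]], angular=[[0,0,0.09],[0,0,0.09],[0,0,0],[0,0,0],[0,0,0]])

```text
time: 2.9
position: [0.4406, 0.2097, 0.1765]
orientation: [0.984, -0.181, 0.0, -0.0]
force: [0.1, 0.3, 0.4]
finger_gap: 0.0395
```

```bash
python3 - <<'E'
from h import *
from scipy.spatial.transform import Rotation as R
s=robot.state(); P=robot.camera_params("wrist")
im=robot.get_image("wrist"); cv2.imwrite("pics/w1.png",im[:,:,::-1])
print(s["time"],s["position"],R.from_quat(s["orientation"]).as_matrix(),s["force"],s["wrist_torque"],s["joint_positions"])
print(P)
print([(q["confidence"],q["xyz"]) for q in robot.landmark_of("wrist","round_nut_grip")])
for q in robot.outline_of("wrist","round_nut"):
    ys,xs=np.nonzero(q["mask"]); W=ray(P,np.c_[xs,ys],0.052)[:,:2].astype(np.float32)
    print(q["confidence"],len(xs),cv2.minAreaRect(np.c_[xs,ys].astype(np.float32)),cv2.minAreaRect(W))
E
```

```text
2.9 [0.4406 0.2097 0.1765] [[ 0.9346 -0.3557  0.    ]
 [-0.3557 -0.9346  0.0001]
 [-0.     -0.0001 -1.    ]] [0.0919 0.2672 0.3967] [-0.0567  0.0607 -0.0005] [ 0.3278 -0.0402  1.5799  0.0001  1.6019  0.6916]
{'fovy': 60.33817410228971, 'cx': 320.527888270733, 'cy': 239.0201911547877, 'pose': array([[ 0.9345,  0.342 ,  0.0992,  0.4707],
       [-0.356 ,  0.8957,  0.2664,  0.2876],
       [ 0.0023, -0.2843,  0.9587,  0.346 ],
       [ 0.    ,  0.    ,  0.    ,  1.    ]])}
[(0.91, [0.4417, 0.1976, 0.0455])]
0.7 1442 ((326.5, 239.0), (82.0, 29.0), 90.0) ((0.4440626800060272, 0.20347324013710022), (0.06357866525650024, 0.02146991528570652), 69.0884780883789)
```

View pics/w1.png

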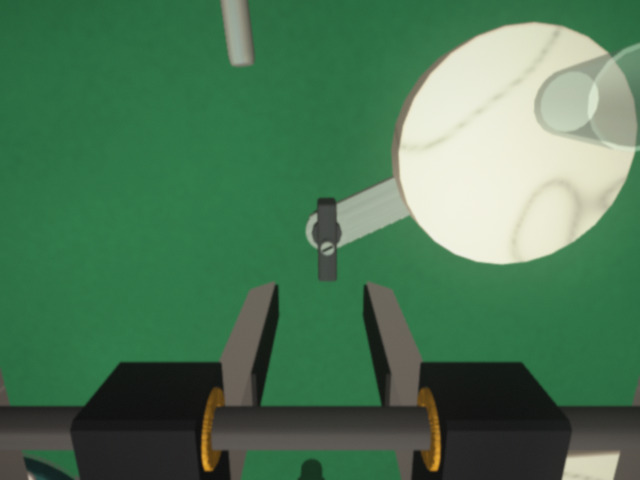

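The bar is upright in the wrist picture, at x 318–337 and y 199–281, so the jaws (x axis) already lie square across it. I'll fit the nut model to the masks to get the centre and angle.

```bash
cat > fit.py <<'E'
from h import *
from scipy.optimize import minimize
def model(P,x,y,a,S=4):
    m=np.zeros((480*S,640*S),np.uint8)
    c,s=np.cos(a),np.sin(a)
    B=np.array([[x+c*i*.03-s*j*.007,y+s*i*.03+c*j*.007,z] for i in(-1,1) for j in(-1,1) for z in(.03,.056)])
    t=np.linspace(0,2*np.pi,40); H=np.array([[x+.012*np.cos(q),y+.012*np.sin(q),z] for q in t for z in(.02,.03)])
    for X in (B,H):
        h=cv2.convexHull(((proj(P,X)+.5)*S).astype(np.float32)); cv2.fillConvexPoly(m,h.round().astype(np.int32),1)
    return cv2.resize(m.astype(np.float32),(640,480),interpolation=cv2.INTER_AREA)
def fit(P,im,x0):
    # dark pixels near nut
    uv=proj(P,[x0[0],x0[1],.043])[0].astype(int)
    g=im.max(2).astype(np.float32); hsv=cv2.cvtColor(im,cv2.COLOR_BGR2HSV)
    d=np.zeros(g.shape,np.float32); sl=(slice(uv[1]-65,uv[1]+65),slice(uv[0]-65,uv[0]+65))
    d[sl]=((hsv[:,:,1]<90)&(hsv[:,:,2]<110))[sl]
    n,L,S,C=cv2.connectedComponentsWithStats(d.astype(np.uint8)); k=1+np.argmin([np.hypot(*(C[i]-uv))-S[i,4]*.1 for i in range(1,n)]); d=(L==k).astype(np.float32)
    d=cv2.morphologyEx(d,cv2.MORPH_CLOSE,np.ones((7,7)))
    f=lambda v:np.abs(model(P,v[0],v[1],v[2])-d).sum()/d.sum()
    best=min((minimize(f,[x0[0]+i,x0[1]+j,x0[2]],method="Nelder-Mead",options=dict(initial_simplex=np.array([[0,0,0],[.006,0,0],[0,.006,0],[0,0,.12]])+[x0[0]+i,x0[1]+j,x0[2]],xatol=1e-4,fatol=1e-4)) for i in(-.004,.004) for j in(-.004,.004)),key=lambda r:r.fun)
    return best.x,np.degrees(best.x[2]),best.fun,d.sum(),d
E
python3 - <<'E'
from fit import *
for c,f in (("wrist","w1"),("top","top0"),("scene","scene0")):
    P=robot.camera_params(c); im=cv2.imread(f"pics/{f}.png")
    r=fit(P,im,[.443,.204,np.radians(69)]); print(c,r[:4])
    if c=="wrist":
        o=im.copy(); o[...,2]=np.maximum(o[...,2],(model(P,*r[0])*255).astype(np.uint8)); cv2.imwrite("pics/ov1.png",cv2.resize(o[160:320,240:420],None,fx=4,fy=4))
        # stem ends
        print(proj(P,[[r[0][0],r[0][1],.067],[r[0][0],r[0][1],.056]]))
    # disc: ellipse fit to top rim with hi threshold
E
```

```text
wrist (array([0.4438, 0.2022, 1.2169]), np.float64(69.7229465539348), np.float64(0.1426997184753418), np.float32(1815.0))
[[327.0282 247.9946]
 [326.7683 243.4271]]
top (array([0.4408, 0.2011, 1.2343]), np.float64(70.71864449881052), np.float64(1.0854729413986206), np.float32(185.0))
scene (array([0.4428, 0.2024, 1.1969]), np.float64(68.5746916836885), np.float64(0.1147540956735611), np.float32(549.0))
```

View pics/ov1.png

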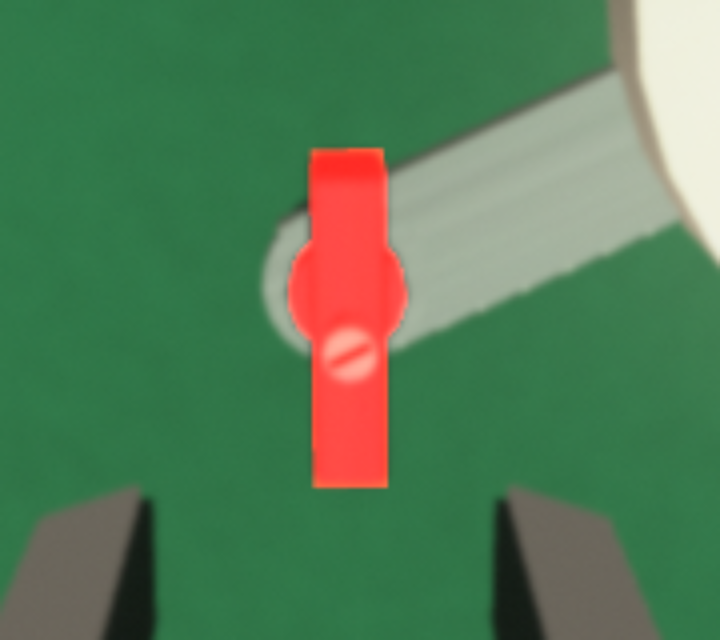

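```bash
python3 - <<'E'
from fit import *
P=robot.camera_params("wrist")
p=lambda u,v:(240+u/4,160+v/4)
e=ray(P,[p(390,165),p(610,68),p(400,345),p(675,222)],.02)
for i in(0,2): d=e[i+1]-e[i]; print(np.degrees(np.arctan2(d[1],d[0])))
im=cv2.imread("pics/w1.png"); w=((im.min(2)>185)).astype(np.uint8)
w=cv2.morphologyEx(w,cv2.MORPH_CLOSE,np.ones((25,25)))
n,L,S,C=cv2.connectedComponentsWithStats(w); k=L[150,500]; c=cv2.findContours((L==k).astype(np.uint8),0,2)[0][0][:,0]
c=c[(c[:,0]<540)]
W=ray(P,c,.045)[:,:2]
A=np.c_[2*W,np.ones(len(W))]; s=np.linalg.lstsq(A,(W**2).sum(1),rcond=None)[0]
print(s[:2],np.sqrt(s[2]+s[0]**2+s[1]**2)); d=s[:2]-[.4435,.2022]; print(np.hypot(*d),np.degrees(np.arctan2(d[1],d[0])))
s=robot.state(); M=np.array([[.9346,-.3557,0],[-.3557,-.9346,0],[0,0,-1]])
print(s["time"],M.T@(np.array([.4436,.2022,.045])-s["position"]))
E
```

```text
3.3127061395710142
4.331850629709187
[0.5883 0.2146] 0.07977319467890864
0.14530023408521006 4.892955137018168
3.05 [0.0054 0.0059 0.1315]
```

The overlay matches the nut closely: centre about (0.4436, 0.2022), bar at 69.5°, ear at about 4°, so about 1.14 rad to go. I'll descend with the jaws at 40 mm.

Request:
jog_arm(translation=[[0.0027,0.003,0.025],[0.0027,0.003,0.025],[0,0,0.025],[0,0,0.015],[0,0,0.01]], angular=[[0,0,0],[0,0,0],[0,0,0],[0,0,0],[0,0,0]])

```text
time: 3.55
position: [0.4427, 0.2019, 0.0749]
orientation: [0.983, -0.181, -0.001, 0.001]
force: [-0.3, -0.4, -0.6]
finger_gap: 0.04
```

Request:
jog_arm(translation=[[0,0,0.01],[0,0,0.01],[0,0,0.01],[0,0,0],[0,0,0]], angular=[[0,0,0],[0,0,0],[0,0,0],[0,0,0],[0,0,0]])

```text
time: 4.05
position: [0.4436, 0.2022, 0.0465]
orientation: [0.983, -0.181, 0.0, -0.0]
force: [0.7, -0.5, -0.9]
finger_gap: 0.0399
```

```bash
python3 - <<'E'
from fit import *
s=robot.state(); P=robot.camera_params("wrist")
im=robot.get_image("wrist"); cv2.imwrite("pics/w2.png",im[:,:,::-1])
print(s["time"],s["position"],s["force"],s["finger_gap"])
E
```

```text
4.05 [0.4436 0.2022 0.0465] [ 0.74   -0.53   -0.8557] 0.03993278114169386
```

View pics/w2.png

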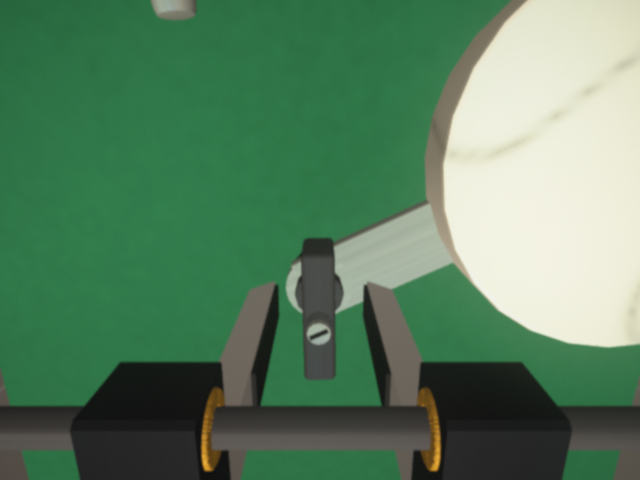

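The bar centre (x≈319) lies midway between the fingertips (278 and 363). I'll close with a modest grip.

Request:
jog_arm(translation=[[0,0,0],[0,0,0],[0,0,0],[0,0,0],[0,0,0]], angular=[[0,0,0],[0,0,0],[0,0,0],[0,0,0],[0,0,0]], claw=0.0, squeeze=12)

```text
time: 4.6
position: [0.4429, 0.2025, 0.0468]
orientation: [0.983, -0.181, -0.001, -0.0]
force: [-3.0, 1.3, 3.6]
finger_gap: 0.0136
```

```bash
python3 - <<'E'
from fit import *
s=robot.state(); print(s["time"],s["position"],s["force"],s["wrist_torque"],s["finger_gap"],s["joint_positions"])
E
```

```text
4.6 [0.4429 0.2025 0.0468] [-3.0269  1.3016  3.6492] [0.1744 0.7082 0.0334] 0.013583956958308706 [0.3116 0.048  1.7586 0.0013 1.336  0.6761]
```

Request:
jog_arm(translation=[[-0.0008,0,0],[0,0,0],[0,0,0],[0,0,0],[0,0,0]], angular=[[0,0,0.06],[0,0,0.08],[0,0,0.08],[0,0,0.08],[0,0,0.08]])

```text
time: 5.1
position: [0.443, 0.2025, 0.0468]
orientation: [0.931, -0.365, 0.0, -0.0]
force: [-0.4, -0.1, 1.4]
finger_gap: 0.0139
```

```bash
python3 - <<'E'
from fit import *
s=robot.state(); im=robot.get_image("wrist"); cv2.imwrite("pics/w3.png",im[:,:,::-1])
print(s["time"],s["position"],s["orientation"],s["force"],s["wrist_torque"],s["finger_gap"],s["joint_positions"])
E
```

```text
5.1 [0.443  0.2025 0.0468] [ 0.9309 -0.3654  0.0002 -0.0002] [-0.4275 -0.1144  1.3935] [0.0425 0.3757 0.1   ] 0.01388044178587359 [0.3123 0.047  1.7596 0.0001 1.3344 1.0604]
```

View pics/w3.png

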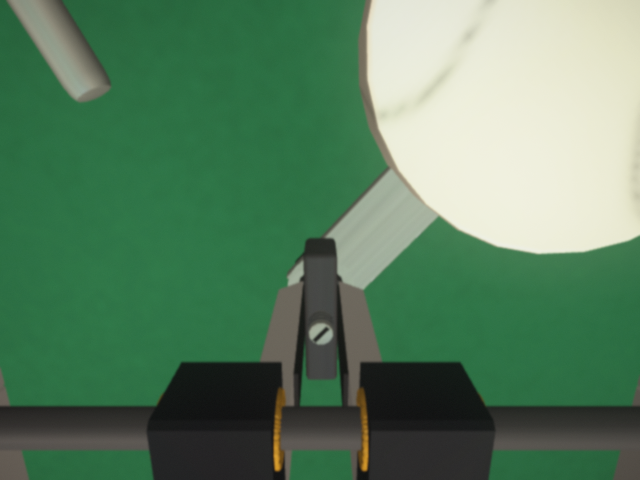

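The bar turns with the jaws. The stem's slot still points along the ear, so the screw hasn't turned. Torque is small; carrying on.

Request:
jog_arm(translation=[[0,0,0],[0,0,0],[0,0,0],[0,0,0],[0,0,0]], angular=[[0,0,0.08],[0,0,0.08],[0,0,0.08],[0,0,0.08],[0,0,0.08]])

```text
time: 5.65
position: [0.443, 0.2025, 0.0468]
orientation: [0.84, -0.542, 0.0, -0.0]
force: [-1.4, -0.4, 1.8]
finger_gap: 0.014
```

```bash
python3 - <<'E'
from fit import *
s=robot.state()
print(s["time"],s["position"],s["orientation"],s["force"],s["wrist_torque"],s["finger_gap"],s["joint_positions"])
E
```

```text
5.65 [0.443  0.2025 0.0468] [ 0.8401 -0.5424  0.0002 -0.0002] [-1.358  -0.4233  1.8188] [0.0528 0.3848 0.0516] 0.013970678967575772 [ 0.3123  0.047   1.7596 -0.0001  1.3344  1.4589]
```

Request:
jog_arm(translation=[[0,0,0],[0,0,0],[0,0,0],[0,0,0],[0,0,0]], angular=[[0,0,0.06],[0,0,0.06],[0,0,0.05],[0,0,0.05],[0,0,0.03]])

```text
time: 6.15
position: [0.443, 0.2024, 0.0468]
orientation: [0.766, -0.642, 0.0, -0.0]
force: [-2.0, -0.0, 1.9]
finger_gap: 0.014
```

```bash
python3 - <<'E'
from fit import *
s=robot.state(); im=robot.get_image("wrist"); cv2.imwrite("pics/w4.png",im[:,:,::-1])
print(s["time"],s["position"],s["orientation"],s["force"],s["wrist_torque"],s["finger_gap"],s["joint_positions"])
E
```

```text
6.15 [0.443  0.2024 0.0468] [ 0.7665 -0.6423  0.0002 -0.0002] [-2.0203 -0.0246  1.8653] [0.0056 0.3934 0.0648] 0.013995023466460128 [ 0.3122  0.047   1.7596 -0.0002  1.3343  1.7072]
```

View pics/w4.png

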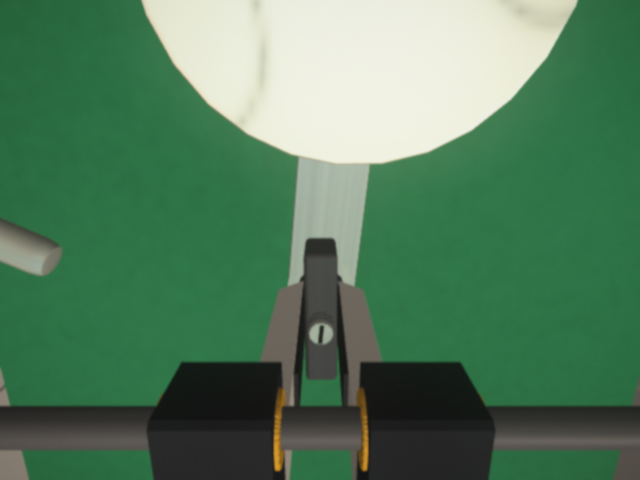

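The bar is at 10°, nearly in line with the ear, and torque is still only the nut's own 0.06 N m. I'll creep to the stop, watching the moment.

Request:
jog_arm(translation=[[0,0,0],[0,0,0],[0,0,0],[0,0,0],[0,0,0]], angular=[[0,0,0.02],[0,0,0.02],[0,0,0.02],[0,0,0.01],[0,0,0]])

```text
time: 6.7
position: [0.443, 0.2024, 0.0468]
orientation: [0.743, -0.669, 0.0, -0.0]
force: [-1.2, -1.0, 3.7]
finger_gap: 0.014
```

```bash
python3 - <<'E'
from fit import *
s=robot.state()
print(s["time"],s["position"],s["orientation"],s["force"],s["wrist_torque"],s["finger_gap"],s["joint_positions"])
E
```

```text
6.7 [0.443  0.2024 0.0468] [ 0.7435 -0.6688  0.0002 -0.0002] [-1.2139 -0.9871  3.658 ] [-0.1006  0.411   0.0319] 0.014019517867846023 [ 0.3122  0.0471  1.7595 -0.0002  1.3344  1.7773]
```

Request:
jog_arm(translation=[[0,0,0],[0,0,0],[0,0,0],[0,0,0],[0,0,0]], angular=[[0,0,0.01],[0,0,0.01],[0,0,0.01],[0,0,0],[0,0,0]])

```text
time: 7.2
position: [0.443, 0.2024, 0.0468]
orientation: [0.733, -0.68, 0.0, -0.0]
force: [-1.8, -0.6, 5.2]
finger_gap: 0.0138
```

```bash
python3 - <<'E'
from fit import *
s=robot.state()
print(s["time"],s["position"],s["orientation"],s["force"],s["wrist_torque"],s["finger_gap"],s["joint_positions"])
E
```

```text
7.2 [0.443  0.2024 0.0468] [ 0.7333 -0.6799  0.0002 -0.0002] [-1.7567 -0.6244  5.2442] [-0.1596  0.4051 -0.0069] 0.013770167774004777 [ 0.3121  0.0471  1.7596 -0.0002  1.3344  1.8074]
```

Request:
jog_arm(translation=[[0,0,0],[0,0,0],[0,0,0],[0,0,0],[0,0,0]], angular=[[0,0,0.01],[0,0,0.01],[0,0,0.01],[0,0,0],[0,0,0]])

```text
time: 7.7
position: [0.443, 0.2024, 0.0468]
orientation: [0.723, -0.691, 0.0, -0.0]
force: [-1.4, 0.2, 5.1]
finger_gap: 0.0141
```

```bash
python3 - <<'E'
from fit import *
s=robot.state(); im=robot.get_image("wrist"); cv2.imwrite("pics/w5.png",im[:,:,::-1])
print(s["time"],s["position"],s["orientation"],s["force"],s["wrist_torque"],s["finger_gap"],s["joint_positions"])
E
```

```text
7.7 [0.443  0.2024 0.0468] [ 0.7233 -0.6905  0.0003 -0.0002] [-1.3975  0.1692  5.1152] [-0.1365  0.3824  0.2664] 0.014137769272110311 [ 0.3123  0.0471  1.7596 -0.0003  1.3343  1.8368]
```

View pics/w5.png

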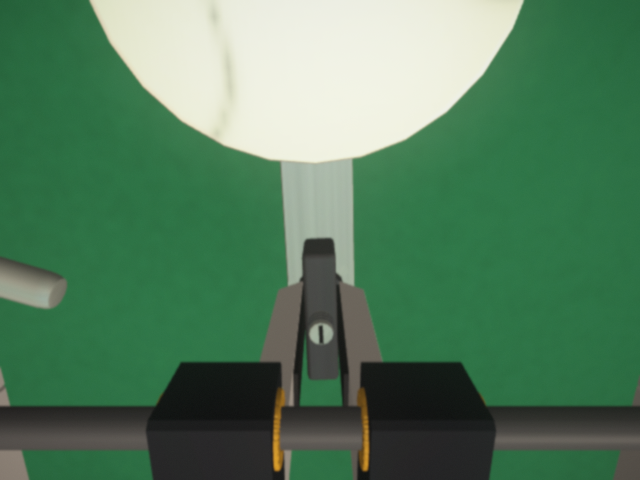

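The moment jumped to 0.27 N m and the bar now lags the jaws slightly, so the nut is on its stop. I'll release, then go straight up.

Request:
jog_arm(translation=[[0,0,0],[0,0,0],[0,0,0],[0,0,0],[0,0,0]], angular=[[0,0,0],[0,0,0],[0,0,0],[0,0,0],[0,0,0]], claw=0.04)

```text
time: 8.25
position: [0.4427, 0.2024, 0.0462]
orientation: [0.723, -0.691, -0.0, 0.0]
force: [-0.6, -0.2, -0.1]
finger_gap: 0.0401
```

Request:
jog_arm(translation=[[0,0,-0.01],[0,0,-0.02],[0,0,-0.03],[0,0,-0.03],[0,0,-0.03]], angular=[[0,0,0],[0,0,0],[0,0,0],[0,0,0],[0,0,0]])

```text
time: 8.75
position: [0.4428, 0.2024, 0.1685]
orientation: [0.723, -0.691, 0.0, -0.0]
force: [0.0, -0.0, -1.0]
finger_gap: 0.0398
```

Request:
jog_arm(translation=[[0,0,-0.02],[0,0,0],[0,0,0],[0,0,0],[0,0,0]], angular=[[0,0,0],[0,0,0],[0,0,0],[0,0,0],[0,0,0]])

```text
time: 9.25
position: [0.4419, 0.2021, 0.1847]
orientation: [0.723, -0.691, -0.001, 0.001]
force: [-0.7, 0.1, -1.6]
finger_gap: 0.04
```

```bash
python3 - <<'E'
from fit import *
s=robot.state(); P=robot.camera_params("wrist"); im=robot.get_image("wrist")[:,:,::-1].copy(); cv2.imwrite("pics/w6.png",im)
print(s["time"],s["position"],s["force"],s["finger_gap"])
r=fit(P,im,[.4436,.2022,np.radians(4)]); print(r[:4])
for c in("top","scene"):
    im=robot.get_image(c)[:,:,::-1].copy(); cv2.imwrite(f"pics/{c}6.png",im)
    print([(q["confidence"],q["xyz"]) for q in robot.landmark_of(c,"square_nut_wing")])
E
```

```text
9.25 [0.4419 0.2021 0.1847] [-0.7099  0.0568 -1.6173] 0.04003739768448111
(array([0.4435, 0.2025, 0.0855]), np.float64(4.897275064191199), np.float64(0.0946439653635025), np.float32(1608.0))
[(0.86, [0.4613, -0.0859, 0.042])]
[(0.91, [0.4616, -0.0845, 0.0449])]
```

View pics/w6.png

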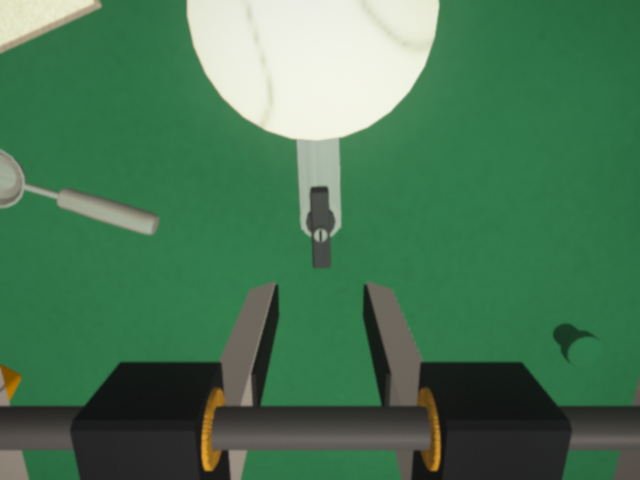

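The nut at (320,228) now lies along the ear, which runs (318,140)–(320,235). The fit gives the bar at 4.9° against the ear's 3.3–4.9°. The stem's slot still points along the ear, and the gripper is clear. Handing in.

```bash
python3 - <<'E'
from workcell import robot
print(robot.finish_job(), robot.state()["time"])
E
```

```text
the job is handed in; nothing more can be done
the job is handed in; nothing more can be done
```

The round stand's jam nut is turned clockwise onto its stop, and the job is handed in at about 9.5 s of the 32 s allowed. I gripped the bar's long sides, turned it about 1.14 rad until the wrist moment jumped to 0.27 N m, then let go and rose clear.

- **Nut:** the bar ended at 4.9°. The ear measured between 3.3° and 4.3° along its edges, and 4.9° from the line to the disc's centre, so they agree within about 1.6° and the allowance is 10°.
- **Screw:** the slot on the stem's end still pointed along the ear in the last picture, so I saw no turn. I judged this by eye only.
- **Square stand's nut:** its wing point read within 4 mm in height and 3 mm otherwise of the start, about the network's own error. The arm never went near it.
- **Gripper:** open at 40 mm, about 140 mm above the nut, with no contact force beyond sensor noise (under 2 N).

One early check failed: the model fit to the first top picture was poor, so I took the nut's position from the wrist and scene pictures, which agreed within about 1 mm.

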